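# Seat the lamp lens, then fit and hold in the selector knob of a machine operator station

### The arm

A 6-joint arm with a two-finger parallel gripper is mounted at the origin on the work surface. World frame = base frame: x ahead of the robot, y to its left, z up, the work surface at z = 0. Lengths are in m, angles in rad, forces in N, time in s.
With the tool pointing down it reaches from about 0.325 to 0.775 m from the base axis. Payload 5.5 kg.
Tool frame: the origin (TCP) lies between the finger pads; the fingertips stand 8 mm ahead of it and the grasp point (between the pads) lies 11 mm behind it (tcp_to_tips is the distance from the TCP to the fingertips, in m); z points along the fingers, y is the line along which they close (so a half turn about z gives the same grasp; the last joint's range is limited). The gripper opens to 88 mm and grips with 3 to 60 N. Pads are 20 mm wide; open, the fingers measure 115 mm over their backs; the gripper's body (75 mm by 178 mm) begins 61 mm behind the grasp point.
Start: joints at [-1.183, 0.091, 1.231, -0, 1.82, -0.057], TCP at [0.258, -0.542, 0.231] pointing down, gripper open.
Joint ranges: [-2.87, 2.87], [-0.86, 2.18], [0.17, 2.46], [-1.51, 4.65], [0.06, 2.69], [-2.65, 2.65]. Speed limits (rad/s): [2.57, 2.57, 3.01, 3.14, 3.14, 3.14].

### API

Orientations are given as a unit quaternion [w, x, y, z].
In Python, from bench import * gives the robot as it stands. Calls block until the motion is done:
- move_to(position, orientation): joint-space move of the TCP to a pose.
- move_l(position, speed=0.15, orientation=None): straight line of the TCP; orientation=None keeps the orientation; speed is the mean speed in m/s.
- movej(angles): joint-space move.
- gripper_open() and close(): open the fingers fully, or close them until they stop; the grip force is fixed at half the most.
- hold(seconds).
- inverse_kinematics(position, orientation): joint angles nearest the present ones, or None.
- state(): the state.
- get_image(name): name is "side" or "top"; returns a dict with "frame" (420x560x3 uint8, blue, green, red), "depth" (420x560 float32, m along the optical axis (not along the pixel's ray), 0 where there is no reading), "camera_matrix" (3x3 intrinsics, pixels), "k1" (the pictures are not rectified: a ray, as slopes to the right and down, at radius r is drawn at 1 + k1 r^2 times it, then the intrinsics apply), "view" (4x4, takes a point from world to camera coordinates). Camera axes: x right, y up, looking along -z (the intrinsics and any distortion apply to the point x, -y, -z); pixel columns grow to the right and rows downward; lengths in m; the calibration is good to about 2 mm. A picture is of the moment at which its call begins.
A pose or a line that the arm cannot do raises IKError and nothing moves.
- job_done(): hands the job in; it is judged then, once.
The state is a dict: "time": time; "joint_pos": joint angles; "dq": joint speeds; "joint_torque": joint torques, N m; "ee_pos": TCP position; "ee_rot": TCP orientation; "ft_force": force on the tool from outside, world axes, zero at the start; "moment": the same for the moment, N m; "finger_gap": finger opening in m; "finger_force": force on a finger pad.
Only numpy, scipy, OpenCV 4.12 (cv2) and the standard library are available. Lean on these libraries where they do the work, as an engineer would, in place of code of your own. Each camera call takes 0.05 s, during which the arm holds its last target. There are 200 camera calls.

### The job

First press the green lamp lens of the operator station down until it is fully home in its bezel. Then pick up the black selector knob, turn it so that the D-shaped bore under it matches the flat on the brass shaft, push it right down onto the shaft, and keep pushing so that the spring-loaded shaft is held pressed all the way in: the program finishes with the gripper still holding the knob and pressing it down. Do not push the red stop button, and leave the other things on the bench where they are.

Things in the scene. Friction and masses are not known exactly. Their poses are not given: they have to be found in the camera images.
- panel: Operator station of a machine tool lying on its back, fixed: grey box 200 x 240 x 60 mm (its x, y, z), dark face plate on top. Origin: centre of the underside; face at z = 60. On the face, in its x, y (mm): brass D-shaft (-35, -50), green lens (-35, 55), red stop button (55, 70), steel key switch (55, -70; 30 wide, 10 high), flat display (55, -5)
- lens (a joint): How far the green lens has been pushed into its bezel, m: starts between 0 and 0.002 (standing proud), fully home at 0.008. Stiff sliding fit, takes about 6 N to move, no spring: it stays where it is pushed.
- lens_top (a point): Centre of the top of the green lens (29 mm diameter), in a steel bezel 38 mm in diameter whose rim stands 8 mm above the face. The lens top is 18 mm above the face with the joint at 0, and 10 mm above it when home. z up.
- estop (a joint): Travel of the red stop button, m: 0 untouched, 0.006 fully down (spring return, 18 N). To be left at 0.
- estop_top (a point): Centre of the top of the red mushroom stop button, 40 mm in diameter, its top 22 mm above the face, on a round yellow base.
- shaft_top (a point): Centre of the top of the brass D-shaft, 25 mm above the face. 16 mm in diameter, one flat 3 mm from the axis along its whole length; the top 2.5 mm taper in by 1.5 mm. z up the axis; x from the axis to the flat, as the white tick on the black 44 mm disc (2 mm thick) at its foot. x is up to 0.45 rad off the panel's x; very stiff to turn (0.3 N m)
- shaft (a joint): How far the shaft is pushed in, m: 0 at rest, 0.005 fully in. Springs back: about 4 N to start moving, 9 N fully in; the knob's weight does not move it.
- knob_center (a point): Middle of the loose black selector knob (60 g), on its axis, 18 mm above its underside. It stands upright on the bench. Height 36 mm: a round skirt 48 mm in diameter, 6 mm high, and above it a straight grip bar 46 mm long (its x), 26 mm wide (its y). A white line on the top and the end of the bar marks +x. Fully on the shaft, this point is 4 mm above shaft_top
- knob_bore (a point): Centre of the mouth of the knob's D-shaped blind bore, in the middle of its underside. 14 mm deep, 0.75 mm larger than the shaft all round, its flat on the knob's +x side (white line): it goes on only with the knob's x along the shaft's x, within 0.2 rad, not the opposite way
- collet_mid (a point): Steel collet, upright, 33 mm in diameter, 38 high; centre. Stands near the knob; to be left alone.
- stud_mid (a point): Brass pull stud, upright, 34 mm in diameter, 38 high; centre. Stands near the knob; to be left alone.
- oil_mid (a point): Oil bottle, upright, 60 mm in diameter, 160 high; centre. To be left alone.
- gauge_mid (a point): Steel ring gauge lying flat, 60 mm in diameter, 14 high; centre. To be left alone.
- screwdriver_grip (a point): Handle of a screwdriver lying on the bench nearer the side. To be left alone.
There are look-alikes about, which are no part of the job. There is more than one size of the part that bears knob_center; the job needs the middle-sized.

How it is judged:
On the way, in this order (a step that is already met when the one before it is completed fails the run):
1. the green lens is pressed home in its bezel (value of joint lens above 0.0068 m), for 0.2 s.
2. the knob sits fully on the shaft, bore matched to the flat (z of shaft_top in the frame of knob_center above -0.006 m and horizontal distance between shaft_top and knob_center below 0.004 m and angle between the x axis of knob_center and the x axis of shaft_top, either way round below 0.35 rad and angle between knob_center's own z axis and vertical below 0.12 rad), for 0.2 s.
At the end, for the whole second after the job is handed in: Lens in by at least 6.8 of 8 mm; knob on the shaft to within 2 mm of the bore's end, 4 mm of its axis, 0.35 rad of the flat and 0.12 rad of upright; the fingers, on the knob with over 3 N, keep the shaft in by over 4 of 5 mm through the last second; stop button not pushed (all of step 2 and value of joint lens above 0.0068 m and value of joint shaft above 0.004 m and contact force between the fingers and knob above 3 N and value of joint estop below 0.003 m); the arm keeps its last pose, push and grip.
It fails at once if the red stop button is pushed (3 mm or more) (value of joint estop above 0.003 m).
It fails at once if another thing on the bench is moved by more than 30 mm (distance of any of collet_mid, stud_mid, oil_mid, gauge_mid, screwdriver_grip from where it was at the start of the episode above 0.03 m).
It also fails if it takes over 48 s, if anything falls off the work surface, if the arm or the gripper's body presses on something with over 40 N, if the wrist force passes 120 N, or if a joint passes its speed limit or range.

## Working session

There is one attempt and no reset: what is moved stays moved. The work goes in short steps, each a Python script; the robot and the scene stay as the last script left them, time stands still between calls to the robot, and variables do not carry over. Pictures are saved under pics/ and viewed, at most 10 in all, crops included, and the job is handed in when it is done.

```bash
ls; mkdir -p pics; cat > h.py <<'E'
from bench import *
import numpy as np, cv2
def und(im,u,v):
    K=np.array(im["camera_matrix"]);k=im["k1"]
    p=cv2.undistortPoints(np.array([[[u,v]]],float),K,np.array([k,0,0,0,0.]))[0,0]
    return p
def ray(im,u,v):
    V=np.array(im["view"]);p=und(im,u,v);d=np.array([p[0],-p[1],-1.])
    R=V[:3,:3];return -R.T@V[:3,3],R.T@d
def atz(im,u,v,z):
    o,d=ray(im,u,v);return o+d*(z-o[2])/d[2]
def dep(im,u,v):
    o,d=ray(im,u,v);u,v=int(round(u)),int(round(v))
    w=im["depth"][v-1:v+2,u-1:u+2];w=w[w>0];return o+d*np.median(w)
def tri(a,ua,b,ub):
    o1,d1=ray(a,*ua);o2,d2=ray(b,*ub)
    s=np.linalg.lstsq(np.c_[d1,-d2],o2-o1,rcond=None)[0]
    p,q=o1+s[0]*d1,o2+s[1]*d2;return (p+q)/2,np.linalg.norm(p-q)
def proj(im,P):
    V=np.array(im["view"]);c=V[:3,:3]@P+V[:3,3];x,y=c[0]/-c[2],-c[1]/-c[2];f=1+im["k1"]*(x*x+y*y)
    K=np.array(im["camera_matrix"]);return K[0,0]*x*f+K[0,2],K[1,1]*y*f+K[1,2]
def down(yaw): # tool z down, tool y axis at angle yaw+90 => tool x at yaw
    from scipy.spatial.transform import Rotation as R
    x,y,z,w=(R.from_euler('z',yaw)*R.from_euler('x',np.pi)).as_quat();return [w,x,y,z]
E
python3 - <<'E'
from h import *
import pickle
for n in("top","side"):
    im=get_image(n);pickle.dump(im,open(n+".pkl","wb"));cv2.imwrite(f"pics/{n}.png",cv2.resize(im["frame"],(784,588),interpolation=cv2.INTER_CUBIC))
    o,d=ray(im,280,210);print(n,o,d,im["k1"],im["camera_matrix"])
s=state();print(s["time"],s["ee_rot"],s["ft_force"])
E
```

```text
pics
top [ 0.44320524 -0.10526012  1.06685575] [ 0.11704851 -0.01988308 -0.9929916 ] -0.02390171280034298 [[439.62469137   0.         277.20056142]
 [  0.         439.62469137 205.88875364]
 [  0.           0.           1.        ]]
side [ 0.28615514 -0.81271042  0.93490735] [ 0.2642427   0.62881116 -0.7315796 ] -0.097414962950197 [[419.16482681   0.         273.747061  ]
 [  0.         419.16482681 216.12931223]
 [  0.           0.           1.        ]]
0.1 [-8.11914169e-04  9.75379180e-01  2.20532927e-01 -1.54417333e-04] [0.41994062 0.12907977 0.17336131]
```

View pics/top.png

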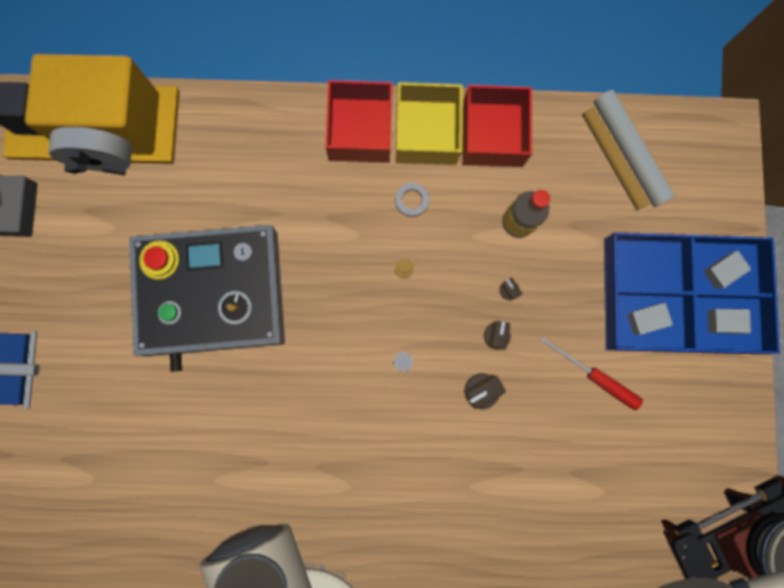

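View pics/side.png

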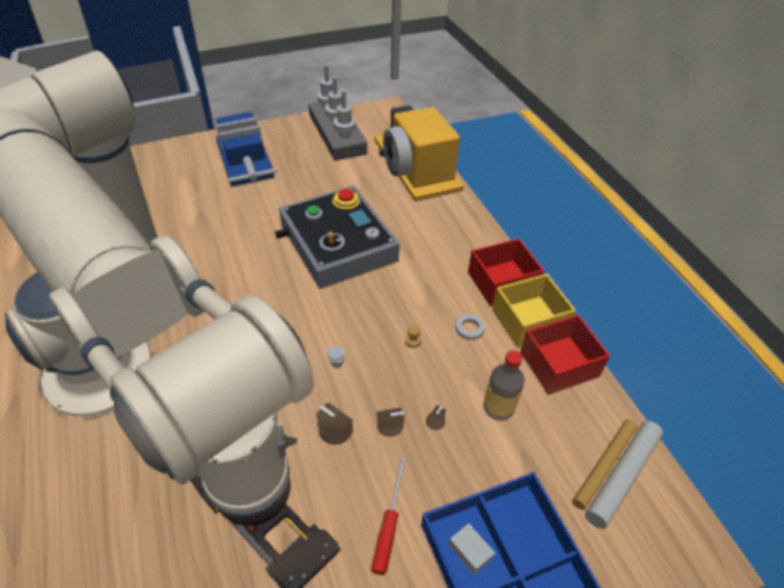

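The top picture shows the panel with the lens at (169,312), the shaft at (235,307) and the stop button at (156,258). The knob candidates in the top view are small (511,288), middle (498,334) and large (484,391). The collet at (403,361) and the stud at (404,268) are not knobs. I choose the middle knob, which is at (390,420) in the side view. Next is one close crop of all four regions.

```bash
python3 - <<'E'
from h import *
import pickle
T=pickle.load(open("top.pkl","rb"));S=pickle.load(open("side.pkl","rb"))
def crop(im,cu,cv_,w=64,h=48,z=6.25):
    u0,v0=cu-w//2,cv_-h//2;c=cv2.resize(im["frame"][v0:v0+h,u0:u0+w],(400,300),interpolation=cv2.INTER_CUBIC)
    for i in range(0,w,8):
        x=int((i+.5)*z);cv2.line(c,(x,0),(x,4),(0,255,255),1);
        if i%16==0:cv2.putText(c,str(u0+i),(x-8,14),0,.35,(0,255,255),1)
    for i in range(0,h,8):
        y=int((i+.5)*z);cv2.line(c,(0,y),(4,y),(0,255,255),1)
        if i%16==0:cv2.putText(c,str(v0+i),(6,y+4),0,.35,(0,255,255),1)
    return c
cv2.imwrite("pics/c1.png",np.vstack([np.hstack([crop(T,355,239),crop(T,144,220)]),np.hstack([crop(S,279,298),crop(S,232,160)])]))
K=dep(T,355,239);print(K)
for u,v in((168,219),(121,223),(112,184),(355,239),(365,206),(346,279)):print(u,v,dep(T,u,v))
for u,v in((236,172),(224,151),(279,298)):print('s',u,v,dep(S,u,v))
E
```

```text
[ 0.50109559 -0.30407702  0.03514422]
168 219 [0.53173086 0.12534347 0.08387743]
121 223 [0.52030999 0.23210587 0.07731706]
112 184 [0.60805528 0.25756    0.08096435]
355 239 [ 0.50109559 -0.30407702  0.03514422]
365 206 [ 0.58128256 -0.32963399  0.02580284]
346 279 [ 0.40793184 -0.28177273  0.04515918]
s 236 172 [0.52919956 0.12653812 0.06903905]
s 224 151 [0.51988986 0.22580021 0.07845473]
s 279 298 [ 0.50075247 -0.31730744  0.03887681]
```

View pics/c1.png

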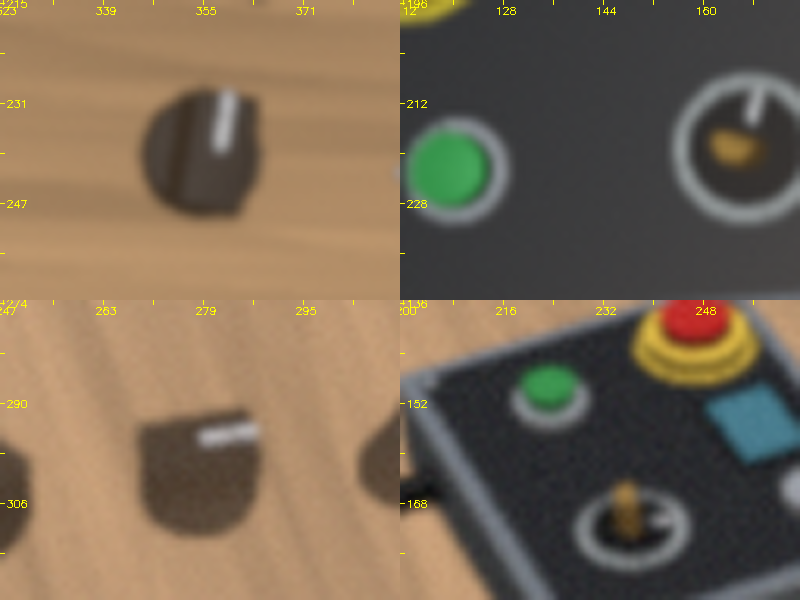

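The crop confirms the middle knob: its bar is about 20 px, or 46 mm. In the top view its line runs (359.1,228.9)→(357.7,238.8), and in the side view (287.6,294.3)→(278.5,295.7). In the panel crops the shaft tick is at (168.6,209.6)→(167.5,215) in the top view and (243.3,170.7)→(239.8,170.9) in the side view. The lens is at (118.7,222.7) in the top view and (223.5,148.8) in the side view.

```bash
python3 - <<'E'
from h import *
import pickle
T=pickle.load(open("top.pkl","rb"));S=pickle.load(open("side.pkl","rb"))
for n,a,b in(("knob out",(359.1,228.9),(287.6,294.3)),("knob in",(357.7,238.8),(278.5,295.7)),("disc",(166.7,219.2),(236.6,172.1)),("tick out",(168.6,209.6),(243.3,170.7)),("shafttop",(162.3,218.4),(235.7,165.4)),("lens",(118.7,222.7),(223.5,148.8))):
    print(n,*np.round(tri(T,a,S,b)[0],4),round(tri(T,a,S,b)[1],4))
a=[atz(T,*p,.036)for p in((357.7,238.8),(359.1,228.9))];d=a[1]-a[0];print("knob",a,np.arctan2(d[1],d[0]))
a=[atz(S,*p,.036)for p in((278.5,295.7),(287.6,294.3))];d=a[1]-a[0];print("knobS",a,np.arctan2(d[1],d[0]))
for z in(.06,.062):
  for im,P in((T,((166.7,219.2),(167.5,215),(168.6,209.6))),(S,((236.6,172.1),(239.8,170.9),(243.3,170.7)))):
    a=[atz(im,*p,z) for p in P];d=a[2]-a[0];e=a[2]-a[1];print(z,a[0],np.hypot(*d[:2]),np.arctan2(d[1],d[0]),np.arctan2(e[1],e[0]))
# panel: face plate corners top view
c=[atz(T,u/1.4,v/1.4,.06) for u,v in((142,346),(274,336),(266,235),(139,245))]
for i in range(4):
    d=c[(i+1)%4]-c[i];print(c[i],np.hypot(*d[:2]),np.arctan2(d[1],d[0]))
E
```

```text
knob out 0.5251 -0.3134 0.0365 0.0001
knob in 0.5019 -0.31 0.0377 0.0007
disc 0.5331 0.1336 0.0616 0.0003
tick out 0.5545 0.13 0.064 0.0015
shafttop 0.5325 0.1377 0.0857 0.0
lens 0.521 0.2367 0.0788 0.0006
knob [array([ 0.50168507, -0.31028506,  0.036     ]), array([ 0.52509156, -0.31351794,  0.036     ])] -0.13725036818409925
knobS [array([ 0.50264064, -0.30915905,  0.036     ]), array([ 0.52531087, -0.31318163,  0.036     ])] -0.17561123074533866
0.06 [0.53333741 0.13389666 0.06      ] 0.022484002744948054 -0.13793222987892378 -0.1434547997017698
0.06 [0.53335585 0.13526684 0.06      ] 0.02161153845305036 -0.038622890942883965 -0.25942313154778546
0.062 [0.53315837 0.1334216  0.062     ] 0.022439340929672175 -0.1379322298789252 -0.1434547997017716
0.062 [0.53279076 0.13309981 0.062     ] 0.021562135420060972 -0.03862289094288788 -0.25942313154779895
[0.46536574 0.27873065 0.06      ] 0.21477924284385436 -1.4671349941347587
[0.48759019 0.06510435 0.06      ] 0.1685898041071726 0.12832560405628768
[0.65479377 0.08667941 0.06      ] 0.21097145591503627 1.6794951706332322
[0.63190655 0.29640573 0.06      ] 0.16747612134859843 -3.0358578338350517
```

```bash
python3 - <<'E'
from h import *
q=down(-.13);L=(.521,.2365)
close();move_to([*L,.19],q);move_l([*L,.092],.2);print(state()["time"])
f0=state()["ft_force"][2]
for z in np.arange(.090,.0745,-.001):
    move_l([*L,z],.04);s=state();f=s["ft_force"][2]-f0;print(round(z,4),np.round(s["ee_pos"],4),round(f,1))
    if f>16:break
hold(.3);move_l([*L,.15],.2);print(state()["time"])
move_to([.502,-.310,.15],down(-.15));gripper_open();move_l([.502,-.310,.10],.2)
s=state();print(s["time"],s["ee_pos"],s["joint_pos"])
im=get_image("side");t=get_image("top");print([np.round(proj(x,np.array([.502,-.31,.036])),1) for x in(im,t)])
c=lambda f,u,v:cv2.resize(f[v-30:v+30,u-40:u+40],(400,300),interpolation=cv2.INTER_CUBIC)
cv2.imwrite("pics/c2.png",np.hstack([c(im["frame"],279,298),c(im["frame"],226,150)]))
E
```

```text
4.975
0.09 [0.5216 0.2367 0.0914] -0.6
0.089 [0.521  0.2366 0.0892] -0.9
0.088 [0.5209 0.2365 0.0878] -1.6
0.087 [0.5209 0.2365 0.0868] -1.3
0.086 [0.521  0.2365 0.0859] -1.4
0.085 [0.5211 0.2365 0.0855] 2.0
0.084 [0.5211 0.2365 0.0847] 3.8
0.083 [0.5211 0.2366 0.0836] 5.1
0.082 [0.5211 0.2365 0.0826] 3.7
0.081 [0.5211 0.2365 0.0816] 3.5
0.08 [0.5211 0.2365 0.0806] 3.5
0.079 [0.5211 0.2365 0.0796] 3.4
0.078 [0.5211 0.2365 0.0786] 4.1
0.077 [0.5211 0.2365 0.0783] 7.7
0.076 [0.5212 0.2366 0.0782] 11.4
0.075 [0.5212 0.2366 0.0781] 14.9
9.8
13.55 [ 0.50154836 -0.30968005  0.09945242] [-6.10854667e-01  7.83553384e-02  1.47627863e+00 -1.45010036e-05
  1.58897587e+00  1.10992284e+00]
[array([278.4, 296.1]), array([357.6, 238.7])]
```

View pics/c2.png

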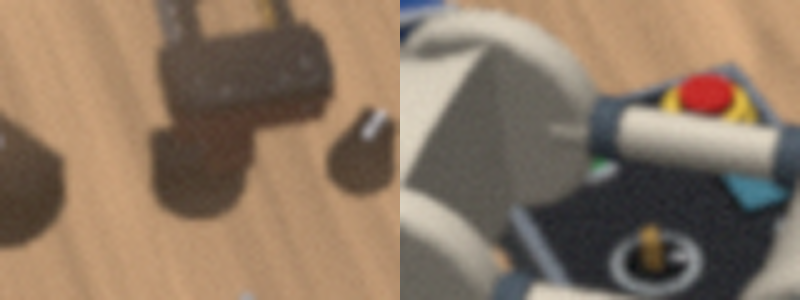

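The gripper stands over the middle knob (crop centre), and the neighbouring knobs are clear of it. The lens stopped hard at exactly the expected home height. Next I grasp and carry.

```bash
python3 - <<'E'
from h import *
import pickle
move_l([.502,-.310,.017],.08);s=state();print(s["ee_pos"],s["ft_force"]);close();s=state();print(s["finger_gap"],s["finger_force"])
move_l([.502,-.310,.17],.2)
move_to([.533,.1345,.17],down(-.13));move_l([.533,.1345,.110],.15)
s=state();print(s["time"],s["ee_pos"],s["finger_gap"],s["ft_force"])
T=get_image("top");S=get_image("side");pickle.dump((T,S),open("b.pkl","wb"))
c=lambda f,u,v:cv2.resize(f[v-30:v+30,u-40:u+40],(400,300),interpolation=cv2.INTER_CUBIC)
cv2.imwrite("pics/c3.png",np.hstack([c(S["frame"],235,160),c(T["frame"],165,215)]))
E
```

```text
[ 0.50242175 -0.31029202  0.01783145] [-0.2832712   0.22800226  0.20564385]
0.025571805787831 29.999913722276688
18.9083 [0.53318833 0.13407183 0.11031874] 0.025408661346501195 [ 0.68736341  0.7822659  -0.16902596]
```

View pics/c3.png

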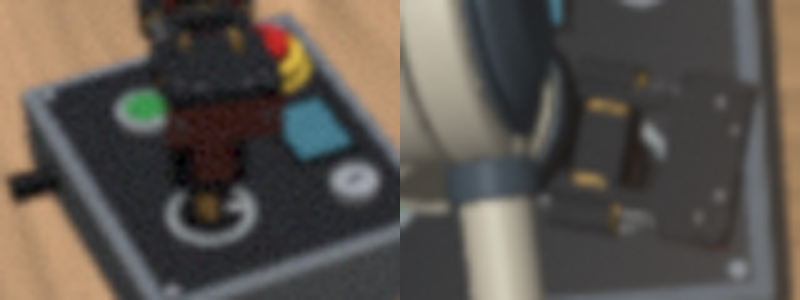

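The knob hangs just above the shaft and looks aligned in the side crop (shaft at 207,210, knob at 210,160). Now a guarded descent with a small offset search.

```bash
cat > ins.py <<'E'
from h import *
q=down(-.13);C=np.array([.533,.1345])
def descend(dx,dy,z0=.106,zend=.0895):
    c=C+[dx,dy];move_l([*c,z0],.08);hold(.15);f0=np.array(state()["ft_force"])
    for z in np.arange(z0-.001,zend,-.0015):
        move_l([*c,z],.05);s=state();f=np.array(s["ft_force"])-f0
        if f[2]>3.2:
            hold(.05);f=np.array(state()["ft_force"])-f0
            if f[2]>3.2:break
    else:
        print("IN",dx,dy,s["ee_pos"],np.round(f,1),s["time"]);return True
    print(round(dx*1e3,1),round(dy*1e3,1),"blocked",np.round(s["ee_pos"],4),np.round(f,1),np.round(np.array(s["moment"]),2),round(s["time"],1));return False
E
python3 - <<'E'
from ins import *
ok=descend(0,0)
for dx,dy in((0,.0015),(0,-.0015)):
    if not ok: ok=descend(dx,dy)
E
```

```text
IN 0 0 [0.53310999 0.13383643 0.09017033] [-1.4 -5.5  1. ] 22.1583
```

```bash
python3 - <<'E'
from ins import *
C-=[0.0003,.001]
for z in np.arange(.089,.0735,-.001):
    move_l([*C,z],.04);s=state();f=s["ft_force"];print(round(z,4),np.round(s["ee_pos"],4),np.round(f,1),round(s["finger_gap"],4))
    if f[2]>20:break
hold(.4);s=state();print(s["time"],s["ee_pos"],np.round(s["ft_force"],1),s["finger_force"])
S=get_image("side");cv2.imwrite("pics/c4.png",cv2.resize(S["frame"][120:210,180:300],(800,600),interpolation=cv2.INTER_CUBIC))
E
```

```text
0.089 [0.5327 0.1337 0.0889] [-0.3 -1.8 -0.7] 0.0258
0.088 [0.5326 0.1337 0.0878] [-0.4 -2.9 -0.3] 0.0258
0.087 [0.5327 0.1337 0.0874] [-1.1 -3.   2.7] 0.0257
0.086 [0.5327 0.1336 0.0863] [-1.5 -1.7  3.4] 0.0258
0.085 [0.5328 0.1336 0.0853] [-1.9 -1.9  4.4] 0.0257
0.084 [0.5328 0.1336 0.0844] [-2.3 -1.5  5.7] 0.0256
0.083 [0.5328 0.1336 0.0836] [-3.5 -2.3  6.2] 0.0259
0.082 [0.5328 0.1337 0.0828] [-2.4 -2.1  6.5] 0.0261
0.081 [0.5328 0.1336 0.0825] [-4.1 -2.   9.9] 0.0259
0.08 [0.5329 0.1337 0.0824] [-6.6 -3.2 14.3] 0.026
0.079 [0.533  0.1337 0.0824] [-8.5 -3.1 19. ] 0.0261
0.078 [0.5331 0.1337 0.0823] [-10.   -4.   21.9] 0.0257
25.5583 [0.53303839 0.1336765  0.0822473 ] [-10.2  -4.7  21.8] 30.00396005809307
```

View pics/c4.png

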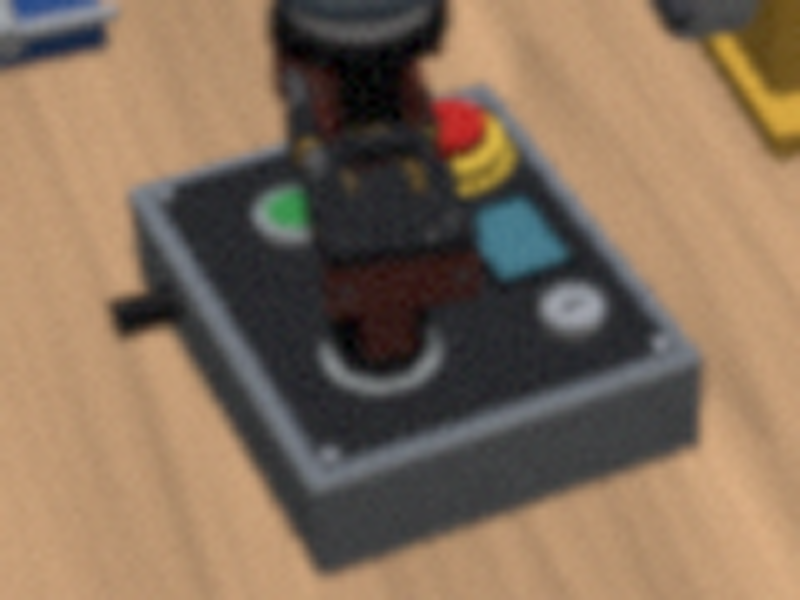

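The shaft started moving at 0.0876 and stopped hard at 0.0824, which is the full 5 mm travel. The picture shows the knob down in its ring at about (380,350), with the stop button untouched. The force is steady, so I hand in.

```bash
python3 -c "
from h import *
print(job_done())"
```

```text
the job is handed in; nothing more can be done
None
```

I handed the job in at about 26 s with the green lens pressed home and the gripper still holding the knob on the shaft, pressing it against its end stop with about 22 N. The stop button was not touched; the program printed no verdict.

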